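# Gauge the drawer guide blocks

### The arm

A 6-joint arm with a two-finger parallel gripper is mounted at the origin on the work surface. World frame = base frame: x ahead of the robot, y to its left, z up, the work surface at z = 0. Lengths are in m, angles in rad, forces in N, time in s.
With the tool pointing down it reaches from about 0.35 to 0.775 m from the base axis. Payload 7.3 kg.
Tool frame: the origin (TCP) lies midway between the tips of the shut fingers; the grasp point (between the pads) lies 19 mm behind it (grip_depth is the distance from the TCP to the grasp point, in m); z points along the fingers, y is the direction in which the jaws open and shut (so a half turn about z gives the same grasp; the last joint's range is limited). The gripper opens to 92 mm and grips with 3 to 60 N. Pads are 19 mm wide; open, the fingers measure 130 mm over their backs; the gripper's body (75 mm by 190 mm) begins 47 mm behind the grasp point.
Start: joints at [0.976, 0.342, 1.524, -0, 1.275, -0.146], TCP at [0.228, 0.473, 0.227] pointing down, gripper open.
Joint ranges: [-2.53, 2.53], [-0.77, 2.02], [0.04, 2.7], [-1, 4.14], [0.28, 2.66], [-3.11, 3.11]. Speed limits (rad/s): [2.57, 2.57, 3.14, 3.14, 3.14, 3.14].

### API

Orientations are given as a unit quaternion [x, y, z, w].
In Python, from workcell import state, capture, job_done, grip_depth gives the robot as it stands.
- The arm moves only by the shell command python3 -m handwheel 'ROWS' [FORCE]. ROWS is JSON, a list of rows, each a list of 3 entries, a list of its own where there are three numbers: the finger opening in mm, from 0 to 91.8, then the shift along the world's x, y, z in mm, then the turn about the world's z in rad. A call has 1 to 5 rows; each row shifts and turns the commanded pose from where the row before left it; what a row does not reach is not made up. A row lasts 1/12 s, in which the tool goes at most 41.7 mm and 7.16 degrees, less where a joint would pass 70% of its speed; a pose out of reach is approached as far as the arm can. A call with a gripper value outside its range is refused whole. The fingers move at their own pace and stop on an object; FORCE is the grip in N (left out, the last holds). Time passes only in rows, so rows that do not move let the fingers close. It gives the time, the measured TCP pose, the force and the opening at its end, in the units of the state.
- state(): the state, without advancing time (a new reading comes with each control period).
- capture(name): name is "scene" or "side" or "wrist"; returns a dict with "frame" (420x560x3 uint8, red, green, blue), "z_map" (420x560 float32, m along the optical axis (not along the pixel's ray), 0 where there is no reading), "vertical_fov" (degrees; the focal length in pixels is half the picture's height over the tangent of half this angle, whatever the lens; pixels are square), "cx", "cy" (the principal point, pixels), "pose" (4x4, takes a point from camera to world coordinates). Camera axes: x right, y down, z forward; pixel columns grow to the right and rows downward; lengths in m; the calibration is good to about 2 mm. The wrist camera is an equidistant fisheye: a pixel r from the principal point sees the ray r / f radians off the axis. A picture is of the moment at which its call begins.
- job_done(): hands the job in, once; it reports no verdict.
The state is a dict: "t": time; "joint_pos": joint angles; "joint_velocities": joint speeds; "joint_efforts": joint torques, N m; "tcp_pos": TCP position; "tcp_rot": TCP orientation; "force": force on the tool from outside, world axes, zero at the start; "torque": the same for the moment, N m; "width": finger opening in m.
Only numpy, scipy, OpenCV 4.12 (cv2) and the standard library are available. Lean on these libraries where they do the work, as an engineer would, in place of code of your own. Each camera call takes 0.05 s, during which the arm holds its last target. There are 200 camera calls.

### The job

With the pin gauge, try the bore of each of the three guide blocks where they sit in the rack, one after another from the rack's blue end, pushing it in gently until its collar rests on the block or it will go no further. Then put the gauge back in its stand, and take the block that it would not go into out of the rack and set it down flat in the red tray; the good blocks stay in their nests and the other things on the table are left alone.

Things in the scene. Friction and masses are not known exactly. Their poses are not given: they have to be found in the camera images.
- gauge: pin gauge standing in its stand: steel pin 12 mm in diameter and 30 mm long with a nose tapering to 10 mm over its last 2.5 mm; above the pin a collar 26 mm in diameter and 4 mm thick (30 to 34 mm above the nose end); above that a green round handle 18 mm in diameter and 50 mm long (34 to 84 mm). 0.12 kg. Origin: middle of the nose end; z up along the pin to the handle
- stand: dark wooden block 60 x 60 x 40 mm high, fixed, with a 17 mm round hole right through its middle in which the gauge hangs by its collar (nose end then 10 mm above the table). Origin: centre of its underside on the table, z up
- rack: plywood rack 66 mm (its x) by 246 mm (its y), fixed, with three square nests in a row along y, 50 x 50 mm, 6 mm deep, floor 6 mm above the table, so a block in a nest has about 3 mm of play and its top is 40 mm above the table. Its +y end (the robot's left) is painted blue. Origin: centre of its underside, z up
- nest_first (a point): middle of the floor of the nest at the rack's blue end; axes as the rack
- nest_second (a point): middle of the floor of the middle nest, 78 mm from the first
- nest_third (a point): middle of the floor of the nest at the plain end, 78 mm from the middle one
- block_a: a brass guide block, 44 x 44 x 34 mm high, 0.3 to 0.55 kg, with one upright bore drilled up to 1.5 mm off its middle; all blocks look alike. Origin: centre of the underside, z up. The bore's mouth is 13.5 mm wide; in a good block it runs so right through, in a tight one it narrows 8 mm below the top to 9.5 mm, which the gauge cannot pass
- block_b: another brass guide block, 44 x 44 x 34 mm high, 0.3 to 0.55 kg, with one upright bore drilled up to 1.5 mm off its middle; all blocks look alike. Origin: centre of the underside, z up. The bore's mouth is 13.5 mm wide; in a good block it runs so right through, in a tight one it narrows 8 mm below the top to 9.5 mm, which the gauge cannot pass
- block_c: another brass guide block, 44 x 44 x 34 mm high, 0.3 to 0.55 kg, with one upright bore drilled up to 1.5 mm off its middle; all blocks look alike. Origin: centre of the underside, z up. The bore's mouth is 13.5 mm wide; in a good block it runs so right through, in a tight one it narrows 8 mm below the top to 9.5 mm, which the gauge cannot pass. Exactly one of the three blocks is tight; which nest it sits in changes
- tray: red open tray for rejects, 160 x 160 x 25 mm outside, walls and floor 4 mm thick, fixed. Origin: centre of its underside, z up
- jar: bystander: closed jar 60 mm across, 80 mm high; origin centre of underside
- weight: bystander: dark steel paperweight with a button top, 48 mm across, 46 mm high; origin centre of underside
- driver: bystander: screwdriver lying on the table, along its x; origin on the table under it
- book: bystander: closed red-brown notebook 100 x 140 x 35 mm; origin centre of underside
- loupe: bystander: black ring loupe 40 mm across, 30 mm high; origin centre of underside
- ruler: bystander: flat aluminium ruler 30 x 260 x 4 mm; origin centre of underside
- spare_foot: bystander: black rubber foot 36 mm across, 20 mm high; origin centre of underside

How it is judged:
On the way, in this order (a step that is already met when the one before it is completed fails the run):
1. the gauge has been tried in the block of the first nest: pushed in until its collar is within 3 mm of the block, or until its nose rests on the step of a tight bore (horizontal distance between gauge and nest_first below 0.012 m and ((horizontal distance between gauge and block_a below 0.005 m and z of gauge in the frame of block_a below 0.007 m) or (horizontal distance between gauge and block_c below 0.005 m and z of gauge in the frame of block_c below 0.007 m) or (horizontal distance between gauge and block_b below 0.005 m and z of gauge in the frame of block_b below 0.029 m and contact force between gauge and block_b above 0.5 N))), for 0.05 s.
2. the gauge has been tried in the block of the second nest: pushed in until its collar is within 3 mm of the block, or until its nose rests on the step of a tight bore (horizontal distance between gauge and nest_second below 0.012 m and ((horizontal distance between gauge and block_a below 0.005 m and z of gauge in the frame of block_a below 0.007 m) or (horizontal distance between gauge and block_c below 0.005 m and z of gauge in the frame of block_c below 0.007 m) or (horizontal distance between gauge and block_b below 0.005 m and z of gauge in the frame of block_b below 0.029 m and contact force between gauge and block_b above 0.5 N))), for 0.05 s.
3. the gauge has been tried in the block of the third nest: pushed in until its collar is within 3 mm of the block, or until its nose rests on the step of a tight bore (horizontal distance between gauge and nest_third below 0.012 m and ((horizontal distance between gauge and block_a below 0.005 m and z of gauge in the frame of block_a below 0.007 m) or (horizontal distance between gauge and block_c below 0.005 m and z of gauge in the frame of block_c below 0.007 m) or (horizontal distance between gauge and block_b below 0.005 m and z of gauge in the frame of block_b below 0.029 m and contact force between gauge and block_b above 0.5 N))), for 0.05 s.
At the end, for the whole second after the job is handed in: The tight block lies flat in the red tray, its centre within 56 mm of the tray's middle along each side; each good block sits flat in a nest, within 8 mm of its middle; the gauge hangs upright in its stand, seated within 4 mm and within 6 mm of the hole's axis; all at rest (x of block_b in the frame of tray between -0.056 and 0.056 m and y of block_b in the frame of tray between -0.056 and 0.056 m and z of block_b in the frame of tray below 0.008 m and angle between each of block_b, block_a, block_c's own z axis and vertical below 0.08 rad and (horizontal distance between block_a and nest_first below 0.008 m or horizontal distance between block_a and nest_second below 0.008 m or horizontal distance between block_a and nest_third below 0.008 m) and height (world z) of each of block_a, block_c below 0.01 m and (horizontal distance between block_c and nest_first below 0.008 m or horizontal distance between block_c and nest_second below 0.008 m or horizontal distance between block_c and nest_third below 0.008 m) and horizontal distance between gauge and stand below 0.006 m and height (world z) of gauge below 0.014 m and angle between gauge's own z axis and vertical below 0.1 rad and linear speed of each of gauge, block_a, block_b, block_c below 0.02 m/s); the robot touches nothing.
It fails at once if the gauge is pressed on a block with more than 50 N (contact force between gauge and block_a above 50 N or contact force between gauge and block_b above 50 N or contact force between gauge and block_c above 50 N).
It fails at once if a block is dropped (it moves faster than 0.7 m/s with no finger on it) ((linear speed of block_a above 0.7 m/s and contact force between block_a and the fingers below 0.05 N) or (linear speed of block_b above 0.7 m/s and contact force between block_b and the fingers below 0.05 N) or (linear speed of block_c above 0.7 m/s and contact force between block_c and the fingers below 0.05 N)).
It fails at once if a block is taken out of its nest while the gauge is out of the stand (height (world z) of any of block_a, block_b, block_c above 0.03 m and (horizontal distance between gauge and stand above 0.02 m or height (world z) of gauge above 0.03 m)).
It fails at once if a good block is lifted out of its nest (height (world z) of any of block_a, block_c above 0.03 m).
It fails at once if another thing on the table is shifted by more than 25 mm (distance of any of jar, weight, driver, book, loupe, ruler, spare_foot from where it was at the start of the episode above 0.025 m).
It also fails if it takes over 72 s, if anything falls off the work surface, if the arm or the gripper's body presses on something with over 40 N, if the wrist force passes 120 N, or if a joint passes its speed limit or range.

## Working session

There is one attempt and no reset: what is moved stays moved. The work goes in short steps, Python scripts to look and compute and a shell command to move; the robot and the scene stay as the last step left them, time stands still between calls to the robot, and variables do not carry over. Pictures are saved under pics/ and viewed, about 8 in all and at most 12, crops included, and the job is handed in when it is done.

```bash
ls; mkdir -p pics; cat > h.py <<'E'
import numpy as np, cv2
from workcell import state, capture, job_done, grip_depth
def pts(c, uv=None, z=None):
    """world points for whole z_map; or intersection of pixel rays with plane z"""
    h,w=c['frame'].shape[:2]; f=h/2/np.tan(np.radians(c['vertical_fov'])/2)
    if uv is None: v,u=np.mgrid[0:h,0:w].astype(float)
    else: u,v=np.array(uv,float).T
    x=(u-c['cx'])/f; y=(v-c['cy'])/f
    if c.get('fish'):
        r=np.hypot(x,y)+1e-12; k=np.tan(r)/r; x,y=x*k,y*k
    d=np.stack([x,y,np.ones_like(x)],-1); P=c['pose']
    if z is None: return (d*c['z_map'][...,None])@P[:3,:3].T+P[:3,3]
    D=d@P[:3,:3].T; return P[:3,3]+D*((z-P[2,3])/D[...,2])[...,None]
def cap(n):
    c=capture(n); c['fish']=n=='wrist'; c['pose']=np.array(c['pose']); return c
def save(n,img): cv2.imwrite('pics/'+n+'.png',cv2.cvtColor(img,cv2.COLOR_RGB2BGR))
E
python3 - <<'E'
from h import *
import pickle
a=[cap(n) for n in('scene','side','wrist')]
pickle.dump(a,open('c0.pkl','wb'))
save('scene',cv2.resize(a[0]['frame'],(800,600)));save('sw',np.hstack([cv2.resize(x['frame'],(400,300)) for x in a[1:]]))
for x in a: print(x['pose'].round(3),x['vertical_fov'],x['cx'],x['cy'])
s=state();print(s,grip_depth)
E
```

```text
pics
[[-0.818  0.458 -0.347  0.85 ]
 [ 0.574  0.632 -0.52   0.411]
 [-0.019 -0.625 -0.78   0.643]
 [ 0.     0.     0.     1.   ]] 56.54892639795578 279.04084463674786 208.4210121115544
[[ 0.828 -0.333  0.451  0.161]
 [-0.56  -0.462  0.688 -0.649]
 [-0.02  -0.822 -0.569  0.575]
 [ 0.     0.     0.     1.   ]] 53.12126437961028 282.5687614692855 207.02458997184874
[[ 0.433  0.871  0.233  0.166]
 [ 0.902 -0.417 -0.113  0.502]
 [-0.001  0.259 -0.966  0.385]
 [ 0.     0.     0.     1.   ]] 65.70646984690485 283.5055601484143 205.590869152555
{'t': 0.15, 'joint_pos': array([ 9.75977531e-01,  3.42569474e-01,  1.52477148e+00,  1.87977185e-05,
        1.27537947e+00, -1.45993147e-01]), 'joint_velocities': array([ 0.00056581, -0.00190663, -0.00327369, -0.00129188, -0.0006643 ,
        0.00072257]), 'joint_efforts': array([ 1.74658802e-03, -4.31471729e+01, -2.44351012e+01,  7.17015238e-02,
        5.37906785e-02, -4.76960543e-05]), 'tcp_pos': array([0.22761102, 0.47277675, 0.22621019]), 'tcp_rot': array([ 2.22536585e-01,  9.74924177e-01, -5.22386244e-04, -2.12502628e-04]), 'force': array([0.1566229 , 0.32531002, 0.2662808 ]), 'torque': array([ 0.03004002, -0.01150133, -0.00119965]), 'width': 0.09180547873130915} 0.0188
```

View pics/scene.png

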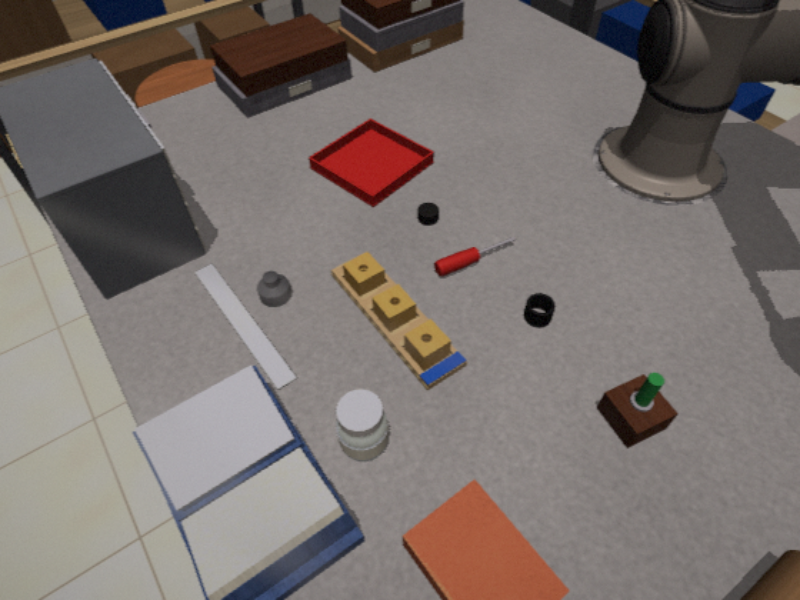

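View pics/sw.png

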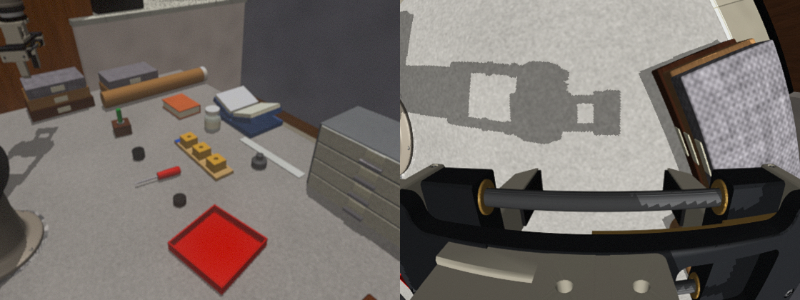

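The scene view shows the rack with its blue end at (443,370). The bores are at (427,338), (395,300) and (363,267), the gauge handle top is at (655,378) and the tray is around (371,160). I'll turn these into positions.

```bash
python3 - <<'E'
from h import *
import pickle
a=pickle.load(open('c0.pkl','rb'));c=a[0]
W=pts(c)
def show(n,uv,z):
    uv=np.array(uv)*.7; print(n,pts(c,[uv],z)[0].round(4), W[int(uv[1]),int(uv[0])].round(4))
for i,p in enumerate([(427,338),(395,300),(363,267)]): show('bore%d'%i,p,.04)
show('handle',(655,378),.094)
for n,p,z in [('tray',(371,160),.004),('jar',(360,410),.08),('weight',(271,278),.046),('loupe',(540,300),.03),('foot',(428,209),.02),('driver',(458,262),.02)]: show(n,p,z)
hsv=cv2.cvtColor(c['frame'],cv2.COLOR_RGB2HSV)
for n,lo,hi,zr,xy in [('green',(50,120,30),(75,255,255),(.088,.1),None),('brass',(15,100,80),(30,255,255),(.036,.045),None),('red',(0,200,60),(5,255,255),(.02,.03),None),('redhi',(170,200,60),(180,255,255),(.02,.03),None),('blue',(105,150,80),(130,255,255),(.005,.02),None)]:
    m=(cv2.inRange(hsv,lo,hi)>0)&(W[...,2]>zr[0])&(W[...,2]<zr[1])&(abs(W[...,1])<.6)&(W[...,0]<.8)
    k,lab,st,_=cv2.connectedComponentsWithStats(m.astype('uint8'))
    for i in range(1,k):
        if st[i,4]>25:
            q=W[lab==i]; r=cv2.minAreaRect(q[:,:2].astype('float32')*1000); print(n,st[i,4],q.mean(0).round(4),r)
E
```

```text
bore0 [0.5899 0.0864 0.04  ] [0.5866 0.0794 0.031 ]
bore1 [0.5876 0.0097 0.04  ] [0.5845 0.0031 0.031 ]
bore2 [ 0.5903 -0.0678  0.04  ] [ 0.5873 -0.0733  0.0359]
handle [0.4388 0.3082 0.094 ] [0.4382 0.3069 0.0936]
tray [ 0.4204 -0.3092  0.004 ] [ 0.4204 -0.3127  0.0019]
jar [0.7262 0.1421 0.08  ] [0.7269 0.1399 0.0774]
weight [ 0.7101 -0.1224  0.046 ] [ 0.7097 -0.1278  0.0426]
loupe [0.4193 0.1218 0.03  ] [0.4106 0.116  0.0177]
foot [ 0.4263 -0.1282  0.02  ] [ 0.4256 -0.1315  0.0181]
driver [ 0.4604 -0.008   0.02  ] [ 0.4623 -0.0078  0.0227]
green 90 [0.4401 0.3094 0.0927] ((439.4413757324219, 309.6630859375), (15.737380027770996, 15.678000450134277), 83.06861114501953)
brass 337 [ 0.5904 -0.067   0.0394] ((589.6942138671875, -68.92042541503906), (47.26909255981445, 43.935916900634766), 89.35587310791016)
brass 394 [0.5903 0.0098 0.0394] ((589.5025634765625, 8.679010391235352), (46.14085388183594, 44.364707946777344), 88.112060546875)
brass 454 [0.5897 0.0864 0.0394] ((588.709716796875, 85.57778930664062), (45.94755172729492, 44.530426025390625), 89.21827697753906)
red 35 [ 0.3449 -0.2947  0.0227] ((344.1709899902344, -292.17919921875), (2.842198371887207, 86.1771011352539), 12.898283004760742)
red 186 [ 0.4821 -0.2743  0.0236] ((466.02392578125, -289.0379333496094), (86.89302062988281, 164.53720092773438), 18.232797622680664)
red 37 [ 0.367  -0.2323  0.0236] ((363.92022705078125, -232.9596710205078), (66.37577819824219, 4.9497270584106445), 13.659725189208984)
red 172 [ 0.4581 -0.0127  0.0236] ((458.2310791015625, -12.382640838623047), (20.371192932128906, 65.80195617675781), 81.98937225341797)
blue 245 [0.5907 0.1205 0.0124] ((590.0645751953125, 120.62512969970703), (61.57412338256836, 16.421998977661133), 0.04708315059542656)
```

The heights match: bores at z≈0.039 and handle top at 0.093. The rack lies along y at x≈0.59. I'll move above the gauge and turn the jaws along world x.

```bash
python3 -m handwheel '[[60,[23.5,-18.2,-3],-0.124],[60,[23.5,-18.2,-3],-0.124],[60,[23.5,-18.2,-3],-0.124],[60,[23.5,-18.2,-3],-0.124],[60,[23.5,-18.2,-3],-0.124]]'
python3 -m handwheel '[[60,[23.5,-18.2,-3],-0.124],[60,[23.5,-18.2,-3],-0.124],[60,[23.5,-18.2,-3],-0.124],[60,[23.5,-18.2,-3],-0.124],[60,[0,0,0],0]]'
python3 - <<'E'
from h import *
c=cap('wrist');s=state();print(s['tcp_pos'],s['tcp_rot'],s['joint_pos'])
save('w1',c['frame'])
W=pts(c);hsv=cv2.cvtColor(c['frame'],cv2.COLOR_RGB2HSV)
m=(cv2.inRange(hsv,(50,120,30),(75,255,255))>0)
v,u=np.nonzero(m);print(u.mean(),v.mean(),m.sum())
t=m&(W[...,2]>.088);print(W[t].mean(0),cv2.minAreaRect(W[t][:,:2].astype('float32')*1000))
E
```

```text
t: 0.57
tcp_pos: [0.346, 0.381, 0.2114]
tcp_rot: [0.512, 0.859, -0.0, -0.0]
force: [0.3, -0.1, -0.3]
width: 0.0633
t: 0.98
tcp_pos: [0.4427, 0.3061, 0.1988]
tcp_rot: [0.709, 0.706, -0.0, 0.001]
force: [-0.3, -0.5, -0.4]
width: 0.0597
[0.44078104 0.3074565  0.19894782] [ 7.06452464e-01  7.07760254e-01 -5.82279920e-04  4.36487442e-06] [ 4.66643174e-01  3.88843142e-01  1.53323897e+00 -3.98446689e-04
  1.22061338e+00  4.64930581e-01]
278.3002028397566 195.82961460446248 493
[0.43897754 0.30998213 0.09785264] ((437.6596374511719, 336.96551513671875), (16.875253677368164, 74.80301666259766), 2.4335110187530518)
```

View pics/w1.png

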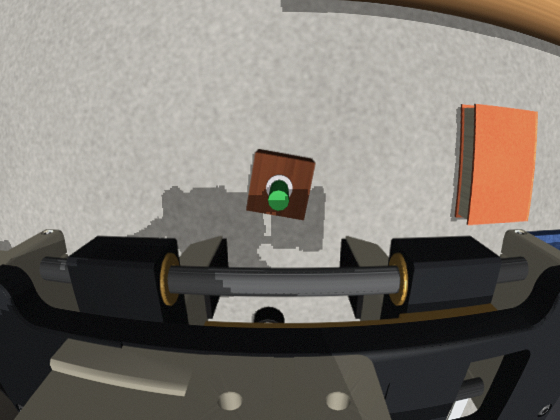

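The wrist view shows the handle top at (278,200), on the collar in the stand.

```bash
python3 - <<'E'
from h import *
c=cap('wrist');print(pts(c,[(278,200)],.094), pts(c,[(280,187)],.044),state()['tcp_pos'])
E
```

```text
[[0.43679911 0.30985806 0.094     ]] [[0.43790445 0.31051894 0.044     ]] [0.43957817 0.30847937 0.19916409]
```

```bash
python3 -m handwheel '[[60,[-1,1,-25],0],[60,[0,0,-35],0],[60,[0,0,-35],0],[60,[0,0,-35],0],[60,[0,0,-15],0]]'
python3 -m handwheel '[[60,[0,0,0],0],[5,[0,0,0],0],[5,[0,0,0],0],[5,[0,0,0],0],[5,[0,0,0],0]]' 25
python3 -m handwheel '[[5,[0,0,0],0],[5,[0,0,0],0],[5,[0,0,0],0],[5,[0,0,0],0]]' 25
```

```text
t: 1.5
tcp_pos: [0.4348, 0.31, 0.0509]
tcp_rot: [0.704, 0.71, -0.003, -0.001]
force: [-0.3, -0.3, -1.2]
width: 0.0605
t: 1.92
tcp_pos: [0.439, 0.3109, 0.0563]
tcp_rot: [0.705, 0.709, 0.001, 0.0]
force: [0.1, -0.8, -0.6]
width: 0.0379
t: 2.25
tcp_pos: [0.4385, 0.3103, 0.0552]
tcp_rot: [0.705, 0.709, 0.0, 0.0]
force: [-1.2, 0.7, 3.2]
width: 0.0178
```

```bash
python3 -m handwheel '[[5,[0,0,5],0],[5,[0,0,15],0],[5,[0,0,25],0],[5,[0,0,25],0],[5,[0,0,20],0]]'
python3 -m handwheel '[[5,[20,-30,0],0],[5,[25,-34,0],0],[5,[25,-34,0],0],[5,[25,-34,0],0],[5,[25,-34,0],0]]'
python3 -m handwheel '[[5,[20,-30,0],0],[5,[10,-20,0],0],[5,[0,-8,0],0],[5,[0,0,0],0],[5,[0,0,0],0]]'
python3 - <<'E'
from h import *
a=cap('wrist'),cap('scene'),cap('side')
print(state()['tcp_pos'],state()['force'])
import pickle;pickle.dump(a,open('c1.pkl','wb'))
crops=[]
for c in a[1:]:
    f=c['frame'].shape[0]/2/np.tan(np.radians(c['vertical_fov'])/2);p=np.linalg.inv(c['pose'])@np.array([.59,.086,.07,1]);u,v=p[:2]/p[2]*f+[c['cx'],c['cy']];u,v=int(u),int(v)
    print(u,v);crops.append(cv2.resize(c['frame'][v-50:v+50,u-50:u+50],(400,400),interpolation=cv2.INTER_CUBIC))
save('c2',np.hstack(crops));save('w2',cv2.resize(a[0]['frame'],(800,600)))
E
```

```text
t: 2.67
tcp_pos: [0.4384, 0.3103, 0.1464]
tcp_rot: [0.705, 0.709, 0.0, 0.0]
force: [1.2, 0.5, -0.2]
width: 0.0174
t: 3.08
tcp_pos: [0.5577, 0.1443, 0.145]
tcp_rot: [0.705, 0.709, -0.0, -0.0]
force: [1.8, 0.8, -1.4]
width: 0.0174
t: 3.5
tcp_pos: [0.5862, 0.0883, 0.1445]
tcp_rot: [0.705, 0.709, -0.0, -0.001]
force: [0.2, 1.0, -0.8]
width: 0.0174
[0.58627955 0.08950061 0.14489441] [ 0.78989855  0.6380233  -2.63433994]
299 227
263 178
```

View pics/c2.png

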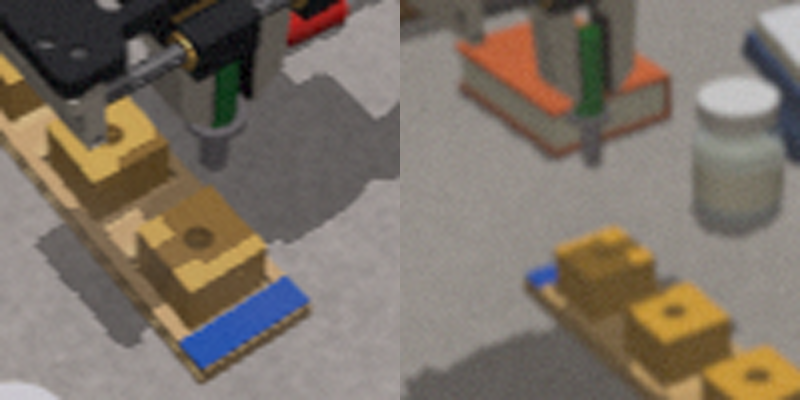

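View pics/w2.png

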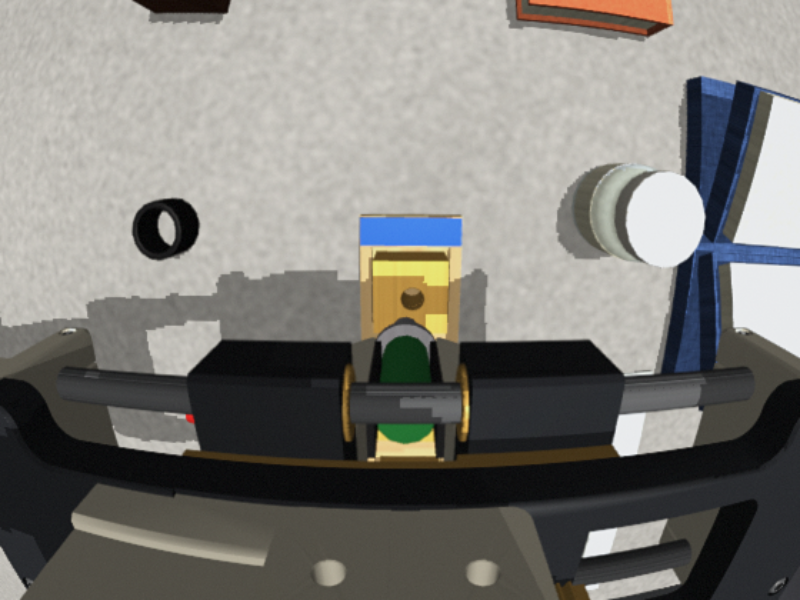

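In the crops, the gauge's nose end is at scene (214,166) and side (193,161). Bore 1 is at scene (200,238) and wrist (412,298). Bores 2 and 3 are at side (275,312) and (358,375).

```bash
python3 - <<'E'
from h import *
import pickle
w,s,d=pickle.load(open('c1.pkl','rb'))
def cr(p,o): return (o[0]-50+p[0]/4-.4,o[1]-50+p[1]/4-.4)
S=lambda p:cr(p,(299,227)); D=lambda p:cr(p,(263,178))
zn=.145-.045
print('nose scene',pts(s,[S((214,166))],zn),'side',pts(d,[D((193,161))],zn))
print('collar scene',pts(s,[S((217,127))],zn+.032),'side',pts(d,[D((192,122))],zn+.032))
print('b1 scene',pts(s,[S((200,238))],.04),'wrist',pts(w,[(412*.7,298*.7)],.04))
print('b2 scene',pts(s,[S((113,134))],.04),'side',pts(d,[D((275,312))],.04))
print('b3 side',pts(d,[D((358,375))],.04))
# wrist collar rim: edge +y
print('wrist collar top rim',pts(w,[(405*.7,323*.7),(379*.7,347*.7),(434*.7,347*.7)],zn+.034))
E
```

```text
nose scene [[0.58777493 0.09066718 0.1       ]] side [[0.58588406 0.08634573 0.1       ]]
collar scene [[0.58978148 0.09393546 0.132     ]] side [[0.58008051 0.07494561 0.132     ]]
b1 scene [[0.5897228  0.08513862 0.04      ]] wrist [[0.59094922 0.08355399 0.04      ]]
b2 scene [[0.587191   0.01028106 0.04      ]] side [[0.58618581 0.00456843 0.04      ]]
b3 side [[ 0.58900059 -0.07047764  0.04      ]]
wrist collar top rim [[0.5868391  0.09965569 0.134     ]
 [0.57674018 0.08965031 0.134     ]
 [0.59824811 0.08980197 0.134     ]]
```

```bash
python3 -m handwheel '[[5,[3,-4.5,-20],0],[5,[0,0,-20],0],[5,[0,0,-9],0],[5,[0,0,0],0],[5,[0,0,0],0]]'
cat > look.py <<'E'
from h import *
import sys,pickle
n,x,y=sys.argv[1],float(sys.argv[2]),float(sys.argv[3])
a=cap('scene'),cap('side'),cap('wrist')
st=state();print(st['tcp_pos'],st['force'])
crops=[];off=[]
for c,k in zip(a,(22,22,30)):
    f=c['frame'].shape[0]/2/np.tan(np.radians(c['vertical_fov'])/2);p=np.linalg.inv(c['pose'])@np.array([x,y,.045,1])
    q=p[:2]/p[2]
    if c['fish']: r=np.hypot(*q);q=q*np.arctan(r)/r
    u,v=(q*f+[c['cx'],c['cy']]).astype(int)
    off.append((u-k,v-k,2*k/400));crops.append(cv2.resize(c['frame'][v-k:v+k,u-k:u+k],(400,400),interpolation=cv2.INTER_CUBIC))
pickle.dump((a,off),open(n+'.pkl','wb'))
im=np.zeros((600,800,3),'uint8'); im=np.hstack([cv2.resize(i,(266,266)) for i in crops]) if len(sys.argv)>4 else np.hstack(crops[:2])
save(n,im)
E
python3 look.py L1 .59 .085
```

```text
t: 4.07
tcp_pos: [0.5897, 0.0843, 0.0958]
tcp_rot: [0.705, 0.71, -0.0, -0.0]
force: [0.3, -0.1, -0.5]
width: 0.0174
[0.59071203 0.08383754 0.09704788] [-0.17285317  0.15097921 -1.84226952]
```

View pics/L1.png

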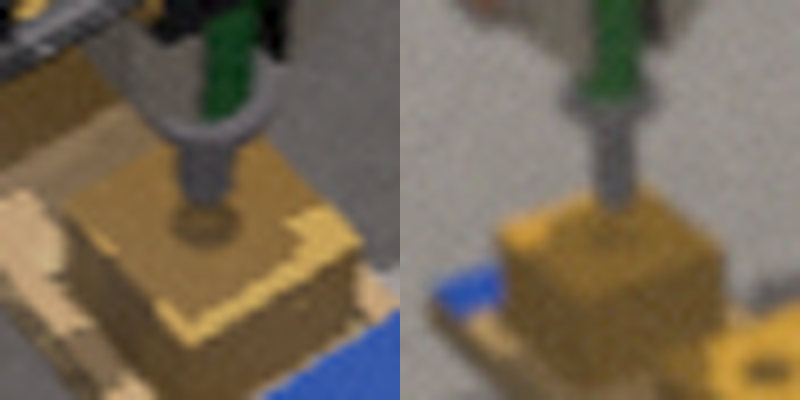

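```bash
python3 - <<'E'
from h import *
import pickle
a,o=pickle.load(open('L1.pkl','rb'))
def P(i,p,z): return pts(a[i],[(o[i][0]+p[0]*o[i][2]-.45,o[i][1]+p[1]*o[i][2]-.45)],z)[0].round(4)
print('scene nose',P(0,(206,195),.0515),'bore',P(0,(207,222),.04))
print('side nose',P(1,(214,203),.0515),'bore',P(1,(198,228),.04))
E
```

```text
scene nose [0.5911 0.0854 0.0515] bore [0.59   0.0846 0.04  ]
side nose [0.5875 0.079  0.0515] bore [0.5869 0.087  0.04  ]
```

```bash
python3 - <<'E'
from h import *
import pickle
a,o=pickle.load(open('L1.pkl','rb'))
ims=[]
for i,k in ((1,22),(2,40)):
    c=a[i]['frame']; u,v=o[i][0]+(22,30)[i-1],o[i][1]+(22,30)[i-1]; print(u,v)
    g=c[v-k:v+k,u-k:u+k].astype(float); g=np.clip(255*(g/255)**.55,0,255).astype('uint8')
    ims.append(cv2.resize(g,(400,400),interpolation=cv2.INTER_CUBIC))
save('L1b',np.hstack(ims))
E
```

```text
263 187
281 220
```

View pics/L1b.png

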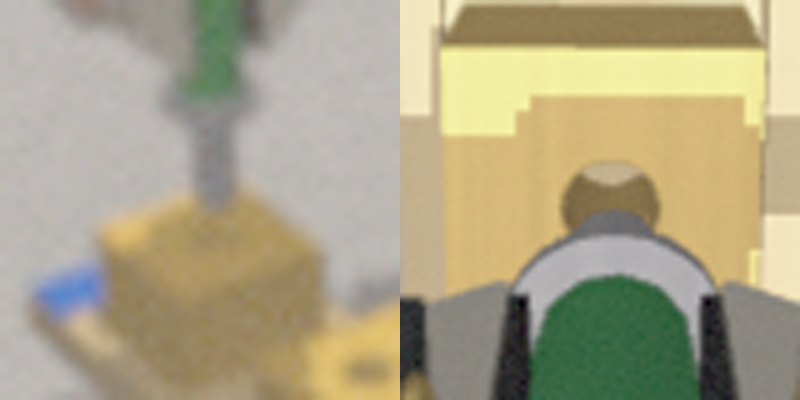

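```bash
python3 - <<'E'
from h import *
import pickle
a,o=pickle.load(open('L1.pkl','rb'));c=a[2]
def P(p,z): return pts(c,[(281-40+p[0]/5-.4,220-40+p[1]/5-.4)],z)[0].round(4)
print('bore +y edge',P((210,160),.04),'l/r',P((161,207),.04),P((260,207),.04))
print('nose +y edge(r5 @ .052, r6 @ .0545)',P((215,210),.052),P((215,210),.0545))
print('block edge',P((205,46),.04),'collar +y',P((215,233),.086),'handle +y at top', P((215,233),.082),'nose sides',P((172,240),.056),P((256,240),.056))
E
```

```text
bore +y edge [0.5908 0.0902 0.04  ] l/r [0.584  0.0834 0.04  ] [0.5978 0.0835 0.04  ]
nose +y edge(r5 @ .052, r6 @ .0545) [0.5915 0.0868 0.052 ] [0.5914 0.0876 0.0545]
block edge [0.59   0.1063 0.04  ] collar +y [0.5913 0.0951 0.086 ] handle +y at top [0.5913 0.0938 0.082 ] nose sides [0.5859 0.084  0.056 ] [0.5968 0.0841 0.056 ]
```

Wrist crop: bore centre about (210,207), nose front edge (215,210). The nose needs about (-0.5, +1.7) mm before it goes down.

```bash
python3 -m handwheel '[[5,[-0.5,1.7,-8],0],[5,[0,0,0],0],[5,[0,0,-2],0],[5,[0,0,-2],0],[5,[0,0,0],0]]'
python3 -m handwheel '[[5,[0,0,-1.5],0],[5,[0,0,0],0]]'
python3 -m handwheel '[[5,[0,0,-1.5],0],[5,[0,0,0],0]]'
python3 -m handwheel '[[5,[0,0,-1.5],0],[5,[0,0,0],0]]'
```

```text
t: 4.63
tcp_pos: [0.5893, 0.0851, 0.0833]
tcp_rot: [0.705, 0.709, -0.0, -0.0]
force: [0.2, 0.8, -1.1]
width: 0.0177
t: 4.8
tcp_pos: [0.5894, 0.0851, 0.082]
tcp_rot: [0.705, 0.709, -0.0, -0.0]
force: [0.2, -1.2, -1.8]
width: 0.0174
t: 4.97
tcp_pos: [0.5894, 0.0851, 0.0805]
tcp_rot: [0.705, 0.709, -0.0, -0.0]
force: [0.5, 0.1, -0.7]
width: 0.0177
t: 5.13
tcp_pos: [0.5895, 0.0852, 0.079]
tcp_rot: [0.705, 0.709, -0.0, -0.0]
force: [-0.5, 0.2, -0.9]
width: 0.0177
```

It's in the bore without force. I'll go on slowly towards the possible step at tcp z≈0.077.

```bash
for i in 1 2 3; do python3 -m handwheel '[[5,[0,0,-1.3],0],[5,[0,0,0],0]]' | grep -E 'tcp_pos|force'; done
```

```text
tcp_pos: [0.5895, 0.0851, 0.0777]
force: [0.1, 0.2, -1.4]
tcp_pos: [0.5895, 0.0852, 0.0765]
force: [-0.1, 0.6, -1.7]
tcp_pos: [0.5894, 0.0852, 0.0751]
force: [0.6, 0.6, -1.9]
```

```bash
for i in 1 2 3; do python3 -m handwheel '[[5,[0,0,-1.5],0],[5,[0,0,0],0]]' | grep -E 'tcp_pos|force'; done
```

```text
tcp_pos: [0.5895, 0.0851, 0.0736]
force: [1.7, -0.1, -2.2]
tcp_pos: [0.5895, 0.0852, 0.0721]
force: [0.5, 0.1, -1.5]
tcp_pos: [0.5895, 0.0852, 0.0706]
force: [-0.1, -0.3, -1.0]
```

Block 1 is past the step height with no resistance, so it looks good. I'll continue to the collar (tcp≈0.055).

```bash
python3 -m handwheel '[[5,[0,0,-3],0],[5,[0,0,-3],0],[5,[0,0,-3],0],[5,[0,0,-3],0],[5,[0,0,0],0]]' | grep -E 'tcp_pos|force'
for i in 1 2 ; do python3 -m handwheel '[[5,[0,0,-1.2],0],[5,[0,0,0],0]]' | grep -E 'tcp_pos|force'; done
```

```text
tcp_pos: [0.5894, 0.0852, 0.0581]
force: [0.3, 0.3, -1.6]
tcp_pos: [0.5895, 0.0852, 0.0574]
force: [1.0, 0.9, -1.5]
tcp_pos: [0.5895, 0.0852, 0.0564]
force: [0.5, -0.2, -1.4]
```

```bash
for i in 1 2 3; do python3 -m handwheel '[[5,[0,0,-0.8],0],[5,[0,0,0],0]]' | grep -E 'tcp_pos|force'; done
```

```text
tcp_pos: [0.5895, 0.0852, 0.0556]
force: [0.3, 0.5, -1.1]
tcp_pos: [0.5895, 0.0852, 0.0552]
force: [-0.9, -0.7, 2.5]
tcp_pos: [0.5896, 0.0852, 0.0551]
force: [-2.8, -0.9, 7.6]
```

Collar seated at tcp z=0.0552 with 7.6 N, so the first block is good. Next I'll go up and over to the second.

```bash
python3 -m handwheel '[[5,[0,0,6],0],[5,[0,0,12],0],[5,[0,0,14],0],[5,[0,0,12],0],[5,[0,0,0],0]]'| grep -E 'tcp_pos|force'
python3 -m handwheel '[[5,[0,-20,0],0],[5,[-1,-30,0],0],[5,[-0.5,-25,0],0],[5,[0,0,0],0],[5,[0,0,0],0]]'| grep -E 'tcp_pos|force'
cat > wl.py <<'E'
from h import *
import sys,pickle
c=cap('wrist');st=state();print(st['tcp_pos'],st['force'])
pickle.dump(c,open(sys.argv[1]+'.pkl','wb'))
u,v,k=281,220,40
g=np.clip(255*(c['frame'][v-k:v+k,u-k:u+k]/255.)**.55,0,255).astype('uint8')
save(sys.argv[1],cv2.resize(g,(600,600),interpolation=cv2.INTER_CUBIC))
E
python3 wl.py W2
```

```text
tcp_pos: [0.5909, 0.0852, 0.1005]
force: [0.4, 0.5, -1.1]
tcp_pos: [0.5877, 0.009, 0.0973]
force: [-0.5, 0.3, -1.3]
[0.58769298 0.01000705 0.09744819] [ 0.16912299 -0.1926334  -0.66540128]
```

View pics/W2.png

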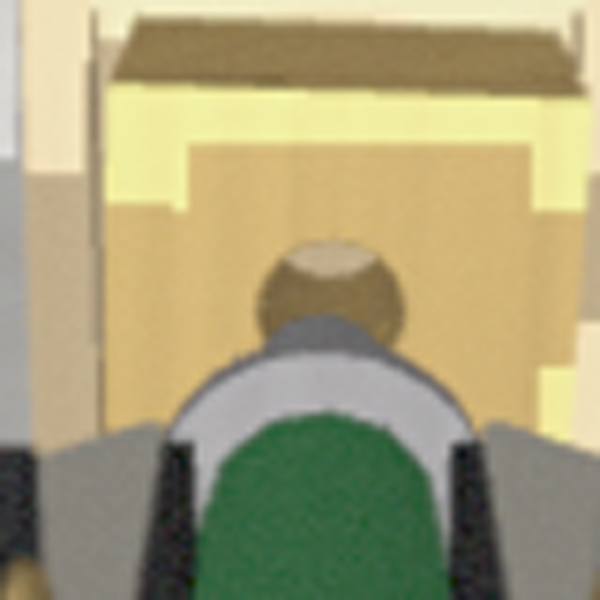

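Bore at (331,~310) with its far edge at v=240, nose front at (322,315). That needs a shift of (+0.8, +1.7) mm.

```bash
python3 -m handwheel '[[5,[0.8,1.7,-8],0],[5,[0,0,0],0],[5,[0,0,-2],0],[5,[0,0,-2],0],[5,[0,0,0],0]]'| grep -E 'tcp_pos|force'
for i in 1 2 3 ; do python3 -m handwheel '[[5,[0,0,-1.3],0],[5,[0,0,0],0]]' | grep -E 'tcp_pos|force'; done
```

```text
tcp_pos: [0.5885, 0.0124, 0.0854]
force: [0.7, -0.2, -0.9]
tcp_pos: [0.5889, 0.0121, 0.0848]
force: [-0.6, 0.6, -0.1]
tcp_pos: [0.5888, 0.0117, 0.0834]
force: [-0.5, -0.1, -1.1]
tcp_pos: [0.5887, 0.0117, 0.0819]
force: [0.6, -0.9, -2.0]
```

```bash
for i in 1 2 3 4 5; do python3 -m handwheel '[[5,[0,0,-1.2],0],[5,[0,0,0],0]]' | grep -E 'tcp_pos|force'; done
```

```text
tcp_pos: [0.5889, 0.0117, 0.0809]
force: [0.3, -0.7, -0.1]
tcp_pos: [0.5887, 0.0115, 0.0795]
force: [-0.6, -3.2, -1.5]
tcp_pos: [0.5887, 0.0116, 0.0783]
force: [-0.5, -2.9, -1.3]
tcp_pos: [0.5887, 0.0116, 0.0772]
force: [-0.1, -2.2, -1.5]
tcp_pos: [0.5888, 0.0118, 0.076]
force: [-0.9, -2.8, -0.3]
```

```bash
python3 -m handwheel '[[5,[0,-0.7,-1.2],0],[5,[0,0,0],0]]' | grep -E 'tcp_pos|force'; for i in 1 2 3 ; do python3 -m handwheel '[[5,[0,0,-1.2],0],[5,[0,0,0],0]]' | grep -E 'tcp_pos|force'; done
```

```text
tcp_pos: [0.5887, 0.0115, 0.0746]
force: [0.6, -0.5, -1.1]
tcp_pos: [0.5887, 0.0115, 0.0734]
force: [0.7, -0.5, -0.9]
tcp_pos: [0.5887, 0.0114, 0.0723]
force: [-0.5, -0.2, -2.3]
tcp_pos: [0.5887, 0.0113, 0.0711]
force: [-0.1, -0.6, -1.2]
```

Past the step with no resistance, so the second looks good too. Down to the collar.

```bash
python3 -m handwheel '[[5,[0,0,-3],0],[5,[0,0,-3],0],[5,[0,0,-3],0],[5,[0,0,-3],0],[5,[0,0,0],0]]' | grep -E 'tcp_pos|force'
for i in 1 2 3 4; do python3 -m handwheel '[[5,[0,0,-0.9],0],[5,[0,0,0],0]]' | grep -E 'tcp_pos|force'; done
```

```text
tcp_pos: [0.5883, 0.0112, 0.0585]
force: [-0.4, -0.4, -0.1]
tcp_pos: [0.5888, 0.0112, 0.0583]
force: [-0.1, -0.5, -1.5]
tcp_pos: [0.5888, 0.0111, 0.0575]
force: [0.0, 0.4, -0.8]
tcp_pos: [0.5888, 0.0112, 0.0566]
force: [-0.4, 0.4, -0.9]
tcp_pos: [0.5888, 0.0112, 0.0556]
force: [0.4, -0.8, -1.1]
```

```bash
python3 -m handwheel '[[5,[0,0,-0.9],0],[5,[0,0,0],0]]' | grep -E 'tcp_pos|force'
python3 -m handwheel '[[5,[0,0,6],0],[5,[0,0,12],0],[5,[0,0,14],0],[5,[0,0,12],0],[5,[0,0,0],0]]'| grep -E 'tcp_pos|force'
python3 -m handwheel '[[5,[0,-20,0],0],[5,[1,-30,0],0],[5,[0.5,-29,0],0],[5,[0,0,0],0],[5,[0,0,0],0]]'| grep -E 'tcp_pos|force'
python3 wl.py W3
```

```text
tcp_pos: [0.5889, 0.0111, 0.0552]
force: [-1.1, -0.1, 2.3]
tcp_pos: [0.5904, 0.011, 0.1016]
force: [1.0, -0.0, -1.6]
tcp_pos: [0.59, -0.0692, 0.0982]
force: [-0.8, 0.3, -1.9]
[ 0.58993625 -0.06806198  0.09824472] [ 0.209096   -0.29734604 -1.25059915]
```

View pics/W3.png

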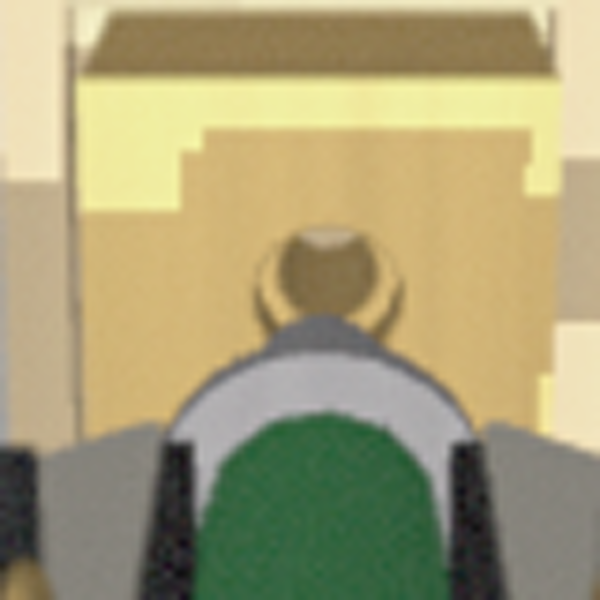

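The step is visible in this one (inner ring narrower). Outer bore at (329), far edge v=228, nose at (322,315), so shift (+0.6, +2.4).

```bash
python3 -m handwheel '[[5,[0.6,2.4,-8],0],[5,[0,0,0],0],[5,[0,0,-2],0],[5,[0,0,-2],0],[5,[0,0,0],0]]'| grep -E 'tcp_pos|force'
for i in 1 2 3 4 5; do python3 -m handwheel '[[5,[0,0,-1.2],0],[5,[0,0,0],0]]' | grep -E 'tcp_pos|force'; done
```

```text
tcp_pos: [0.5907, -0.0648, 0.0863]
force: [-0.5, 0.6, -1.4]
tcp_pos: [0.5909, -0.0653, 0.0855]
force: [-0.1, -0.4, -1.4]
tcp_pos: [0.5909, -0.0655, 0.0844]
force: [0.1, -0.1, -1.2]
tcp_pos: [0.5908, -0.0655, 0.0831]
force: [0.5, -0.7, -1.3]
tcp_pos: [0.5908, -0.0655, 0.0818]
force: [-0.1, -0.7, -1.5]
tcp_pos: [0.591, -0.0655, 0.0808]
force: [-0.8, 0.6, -0.7]
```

```bash
for i in 1 2 3 4; do python3 -m handwheel '[[5,[0,0,-1],0],[5,[0,0,0],0]]' | grep -E 'tcp_pos|force'; done
```

```text
tcp_pos: [0.5909, -0.0657, 0.0798]
force: [0.1, -1.3, -2.0]
tcp_pos: [0.5909, -0.0657, 0.0787]
force: [0.6, -1.4, -1.3]
tcp_pos: [0.5909, -0.0657, 0.0777]
force: [-0.7, -1.7, -1.1]
tcp_pos: [0.591, -0.0656, 0.0771]
force: [-0.6, -1.8, 1.3]
```

```bash
for i in 1 2; do python3 -m handwheel '[[5,[0,0,-0.7],0],[5,[0,0,0],0]]' | grep -E 'tcp_pos|force'; done
```

```text
tcp_pos: [0.5911, -0.0656, 0.077]
force: [-2.0, -2.4, 6.2]
tcp_pos: [0.5912, -0.0657, 0.0768]
force: [-3.8, -2.8, 9.6]
```

The nose stopped at tcp z=0.077 with 9.6 N, exactly the step height, so the third block is the tight one. I'll take the gauge back to the stand.

```bash
python3 -m handwheel '[[5,[0,0,6],0],[5,[0,0,14],0],[5,[0,0,16],0],[5,[0,0,16],0],[5,[0,0,8],0]]'| grep -E 'tcp_pos|force'
python3 -m handwheel '[[5,[-8,20,0],0],[5,[-13,33,0],0],[5,[-14,35,0],0],[5,[-14,35,0],0],[5,[-14,35,0],0]]'| grep -E 'tcp_pos|force'
python3 -m handwheel '[[5,[-14,35,0],0],[5,[-14,35,0],0],[5,[-14,35,0],0],[5,[-14,35,0],0],[5,[-14,33,0],0]]'| grep -E 'tcp_pos|force'
python3 -m handwheel '[[5,[-12,27,0],0],[5,[-7,15,0],0],[5,[0,3,0],0],[5,[0,0,0],0],[5,[0,0,0],0]]'| grep -E 'tcp_pos|force|rot'
```

```text
tcp_pos: [0.5917, -0.065, 0.1372]
force: [-0.4, 0.4, -1.0]
tcp_pos: [0.5268, 0.0942, 0.1351]
force: [0.4, 0.5, -1.1]
tcp_pos: [0.4565, 0.2676, 0.1352]
force: [0.7, -0.1, -2.3]
tcp_pos: [0.439, 0.3101, 0.1352]
tcp_rot: [0.705, 0.709, -0.0, 0.0]
force: [-0.2, -0.0, -1.2]
```

```bash
python3 -m handwheel '[[5,[0,0,-15],0],[5,[0,0,-20],0],[5,[0,0,-10],0],[5,[0,0,0],0],[5,[0,0,0],0]]'| grep -E 'tcp_pos|force'
python3 -m handwheel '[[5,[0,0,-2],0],[5,[0,0,-2],0],[5,[0,0,-2],0],[5,[0,0,-2],0],[5,[0,0,0],0]]'| grep -E 'tcp_pos|force'
```

```text
tcp_pos: [0.4392, 0.3097, 0.0902]
force: [0.2, -0.1, 0.1]
tcp_pos: [0.4388, 0.3105, 0.0823]
force: [-0.3, -0.6, -0.5]
```

Nose is below the stand's top (0.037) with no force. Continuing down.

```bash
python3 -m handwheel '[[5,[0,0,-3],0],[5,[0,0,-5],0],[5,[0,0,-6],0],[5,[0,0,-6],0],[5,[0,0,0],0]]'| grep -E 'tcp_pos|force'
python3 -m handwheel '[[5,[0,0,-3],0],[5,[0,0,-2],0],[5,[0,0,0],0]]'| grep -E 'tcp_pos|force'
for i in 1 2; do python3 -m handwheel '[[5,[0,0,-0.9],0],[5,[0,0,0],0]]' | grep -E 'tcp_pos|force'; done
```

```text
tcp_pos: [0.4381, 0.3101, 0.0608]
force: [-0.6, -1.1, -1.2]
tcp_pos: [0.4388, 0.3105, 0.057]
force: [-0.5, 0.4, -0.3]
tcp_pos: [0.4389, 0.3106, 0.0566]
force: [-0.1, -0.7, -1.5]
tcp_pos: [0.4389, 0.3105, 0.0556]
force: [0.3, -0.0, -0.8]
```

```bash
python3 -m handwheel '[[66,[0,0,0],0],[66,[0,0,0],0],[66,[0,0,0],0],[66,[0,0,0],0],[66,[0,0,0],0]]'| grep -E 'tcp_pos|force|width'
python3 -m handwheel '[[66,[0,0,10],0],[66,[0,0,25],0],[66,[0,0,30],0],[66,[0,0,30],0],[66,[0,0,5],0]]'| grep -E 'tcp_pos|force|width'
python3 - <<'E'
from h import *
c=cap('wrist');save('w4',c['frame'])
W=pts(c);hsv=cv2.cvtColor(c['frame'],cv2.COLOR_RGB2HSV)
c=cap('side')
W=pts(c);hsv=cv2.cvtColor(c['frame'],cv2.COLOR_RGB2HSV)
m=(cv2.inRange(hsv,(50,120,30),(75,255,255))>0)&(W[...,2]>.05)&(W[...,1]>.2)
print('green side',m.sum(),W[m].mean(0),W[m][:,2].max())
E
```

```text
tcp_pos: [0.439, 0.3106, 0.0557]
force: [0.4, 0.2, -0.3]
width: 0.046
tcp_pos: [0.4412, 0.3118, 0.1615]
force: [-0.4, 0.6, 0.3]
width: 0.0657
green side 25 [0.43715348 0.30214492 0.07780147] 0.09241491741404212
```

View pics/w4.png

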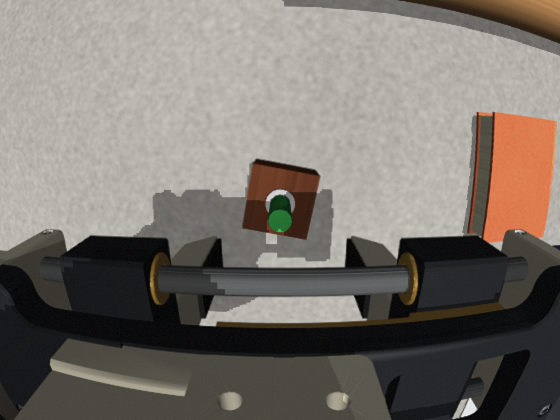

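The gauge hangs upright in the stand, handle top at (280,218) and about z 0.092–0.094. Now for the tight block in the third nest.

```bash
python3 -m handwheel '[[66,[8,-22,0],0],[66,[14,-35,0],0],[66,[14,-35,0],0],[66,[14,-35,0],0],[66,[14,-35,0],0]]'| grep -E 'tcp_pos|force'
python3 -m handwheel '[[66,[14,-35,0],0],[66,[14,-35,0],0],[66,[14,-35,0],0],[66,[14,-35,0],0],[66,[14,-35,0],0]]'| grep -E 'tcp_pos|force'
python3 -m handwheel '[[66,[11,-27,-20],0],[66,[6,-14,-25],0],[66,[0,0,-25],0],[66,[0,0,-10],0],[66,[0,0,0],0]]'| grep -E 'tcp_pos|force|rot'
```

```text
tcp_pos: [0.5023, 0.1469, 0.1543]
force: [1.7, 0.3, 0.2]
tcp_pos: [0.5724, -0.0282, 0.1541]
force: [1.0, 0.4, 0.2]
tcp_pos: [0.5872, -0.0669, 0.0718]
tcp_rot: [0.705, 0.709, -0.002, -0.003]
force: [-0.3, -0.4, -0.1]
```

```bash
python3 -m handwheel '[[66,[0,0,-15],0],[66,[0,0,-20],0],[66,[0,0,-10],0],[66,[0,0,-5],0],[66,[0,0,0],0]]'| grep -E 'tcp_pos|force'
python3 -m handwheel '[[66,[0,0,-2],0],[66,[0,0,-2],0],[66,[0,0,0],0],[66,[0,0,0],0]]'| grep -E 'tcp_pos|force'
```

```text
tcp_pos: [0.5895, -0.0668, 0.0253]
force: [-0.4, 0.2, -0.2]
tcp_pos: [0.5902, -0.0675, 0.0222]
force: [-0.8, -1.1, 0.6]
```

```bash
python3 -m handwheel '[[66,[0,0,-3],0],[66,[0,0,-3],0],[66,[0,0,0],0],[38,[0,0,0],0],[38,[0,0,0],0]]' 50| grep -E 'tcp_pos|force|width'
python3 -m handwheel '[[38,[0,0,0],0],[38,[0,0,0],0],[38,[0,0,0],0],[38,[0,0,0],0]]' 50| grep -E 'tcp_pos|force|width'
```

```text
tcp_pos: [0.5899, -0.0674, 0.0156]
force: [0.1, -0.3, -0.0]
width: 0.0568
tcp_pos: [0.5899, -0.0675, 0.0157]
force: [0.2, -0.1, 0.6]
width: 0.0436
```

```bash
python3 -m handwheel '[[38,[0,0,4],0],[38,[0,0,10],0],[38,[0,0,18],0],[38,[0,0,20],0],[38,[0,0,18],0]]'| grep -E 'tcp_pos|force|width'
python3 -m handwheel '[[38,[-10,-14,0],0],[38,[-18,-26,0],0],[38,[-20,-28,0],0],[38,[-20,-28,0],0],[38,[-20,-28,0],0]]'| grep -E 'tcp_pos|force|width'
python3 -m handwheel '[[38,[-20,-28,0],0],[38,[-20,-28,0],0],[38,[-20,-28,0],0],[38,[-15,-22,0],0],[38,[-7,-11,0],0]]'| grep -E 'tcp_pos|force|width'
python3 -m handwheel '[[38,[0,0,0],0],[38,[0,0,0],0]]'
python3 - <<'E'
from h import *
c=cap('scene');save('s5',cv2.resize(c['frame'],(800,600)));print(state()['tcp_pos'])
E
```

```text
tcp_pos: [0.5896, -0.0673, 0.0869]
force: [0.7, -0.2, -3.2]
width: 0.044
tcp_pos: [0.5008, -0.1922, 0.0862]
force: [0.5, -1.0, -4.1]
width: 0.0435
tcp_pos: [0.418, -0.3109, 0.0863]
force: [0.0, -0.0, -4.8]
width: 0.0437
t: 23.67
tcp_pos: [0.4198, -0.3085, 0.0859]
tcp_rot: [0.706, 0.709, 0.0, -0.0]
force: [1.0, 0.3, -4.9]
width: 0.0441
[ 0.42017091 -0.30783272  0.0858321 ]
```

View pics/s5.png

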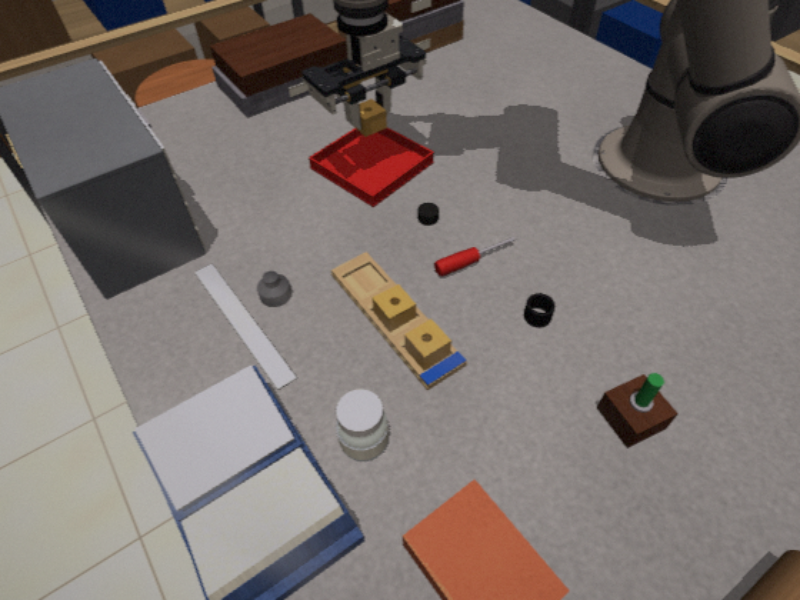

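The block (372,117) is held above the tray, the third nest is empty and the gauge is back in its stand. Now I'll lower it.

```bash
python3 -m handwheel '[[38,[0,0,-15],0],[38,[0,0,-20],0],[38,[0,0,-18],0],[38,[0,0,-10],0],[38,[0,0,0],0]]'| grep -E 'tcp_pos|force|width'
python3 -m handwheel '[[38,[0,0,-3],0],[38,[0,0,-2],0],[38,[0,0,-1.5],0],[38,[0,0,0],0]]'| grep -E 'tcp_pos|force|width'
for i in 1 2; do python3 -m handwheel '[[38,[0,0,-1],0],[38,[0,0,0],0]]' | grep -E 'tcp_pos|force'; done
```

```text
tcp_pos: [0.4195, -0.3063, 0.0207]
force: [-0.9, 0.8, -4.1]
width: 0.0439
tcp_pos: [0.4202, -0.3086, 0.0166]
force: [-0.2, -0.3, -4.5]
width: 0.0436
tcp_pos: [0.42, -0.3086, 0.0154]
force: [0.6, -0.6, -5.0]
tcp_pos: [0.4199, -0.3085, 0.0142]
force: [0.1, 0.2, -4.7]
```

```bash
python3 -m handwheel '[[38,[0,0,-0.7],0],[38,[0,0,0],0]]' | grep -E 'tcp_pos|force'
python3 -m handwheel '[[60,[0,0,0],0],[60,[0,0,0],0],[60,[0,0,0],0],[60,[0,0,0],0],[60,[0,0,0],0]]'| grep -E 'tcp_pos|force|width'
python3 -m handwheel '[[60,[0,0,10],0],[60,[0,0,30],0],[60,[0,0,35],0],[60,[0,0,35],0],[60,[0,0,35],0]]'| grep -E 'tcp_pos|force|width'
python3 -m handwheel '[[60,[0,0,0],0],[60,[0,0,0],0],[60,[0,0,0],0]]'| grep -E 'tcp_pos|force|width'
python3 - <<'E'
from h import *
for n in('side','scene'):
    c=cap(n);W=pts(c);hsv=cv2.cvtColor(c['frame'],cv2.COLOR_RGB2HSV)
    m=(cv2.inRange(hsv,(15,100,60),(30,255,255))>0)&(W[...,2]>.032)&(W[...,2]<.045)
    k,lab,st,_=cv2.connectedComponentsWithStats(m.astype('uint8'))
    for i in range(1,k):
        if st[i,4]>60: q=W[lab==i];print(n,st[i,4],q.mean(0).round(4),q[:,2].std().round(4))
    g=(cv2.inRange(hsv,(50,120,30),(75,255,255))>0)&(W[...,1]>.2);print('gauge',W[g][:,2].max() if g.any() else None)
    if n=='side': save('f6',cv2.resize(c['frame'],(800,600)))
E
```

```text
tcp_pos: [0.42, -0.3085, 0.0137]
force: [-0.6, 1.0, -1.4]
tcp_pos: [0.42, -0.3086, 0.0136]
force: [0.2, -0.4, 0.2]
width: 0.0595
tcp_pos: [0.4197, -0.3082, 0.1608]
force: [1.1, -0.2, -0.0]
width: 0.0602
tcp_pos: [0.4196, -0.3081, 0.1584]
force: [0.3, -0.6, -0.4]
width: 0.0597
side 109 [0.7518 0.505  0.0389] 0.0036
side 84 [0.5973 0.505  0.0392] 0.004
side 80 [0.5729 0.0871 0.0364] 0.0015
side 657 [ 0.418  -0.3119  0.0355] 0.0011
gauge 0.09232042598357126
scene 213 [ 0.4217 -0.3059  0.037 ] 0.0018
scene 435 [0.5906 0.011  0.0388] 0.002
scene 495 [0.5896 0.0873 0.0389] 0.0019
gauge 0.6432107178025701
```

View pics/f6.png

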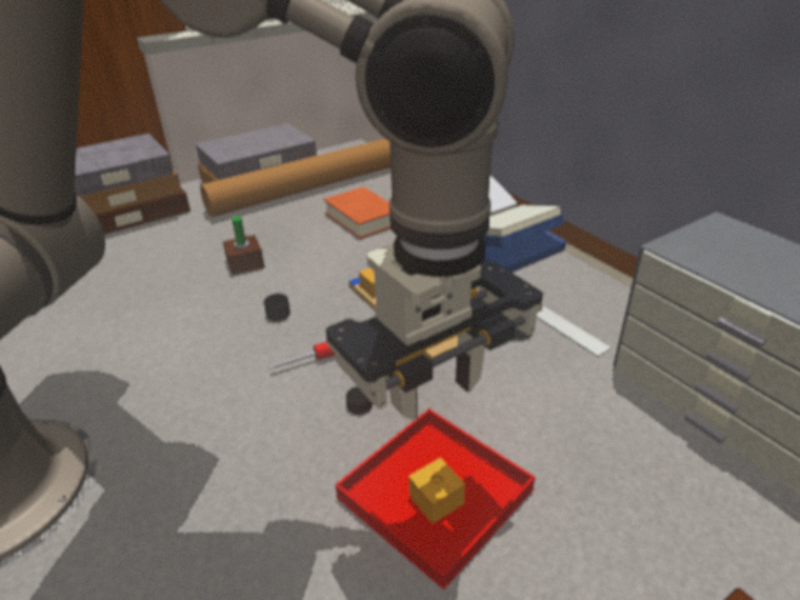

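The block sits flat near the middle of the tray at (437,488), top about 0.037. The gauge is in its stand at (238,235) and the robot is clear of everything. I'll hand it in.

```bash
python3 -c "
from workcell import job_done;print(job_done())"
```

```text
the job is handed in; nothing more can be done
None
```

The tight block was the one in the third nest, at the plain end. It now lies flat in the red tray, the gauge is back in its stand, and the job is handed in; no verdict was reported.

- **Trying the bores:** In the first and second nests the gauge went in until its collar rested on the block, at about 8 N and 2 N. In the third nest the nose stopped 8 mm below the top, at 9.6 N.
- **Tight block:** Its top measured about 37 mm above the table, against 38 mm expected. It was set down within a few millimetres of the tray's estimated middle.
- **Good blocks:** Their tops measured 39 mm, against 40 mm expected, so both sit in their nests. They shifted by about 1 mm.
- **Gauge:** It hangs upright with its handle top at about 92 mm, against 94 mm expected.
- **Other things on the table:** None looked moved in the last pictures, but I did not measure them.

**Checks that disagreed:** Early side-camera readings of the first bore and gauge differed from the scene camera's by several millimetres. I did the fine alignment with the wrist camera and the force readings instead. In the last check, the side camera's reading for the first block was off because the arm hid most of it, and the scene camera's gauge height was a false reading, so I used the other camera for each.

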